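# Box the small cheeses

## Robot

A 7-joint arm with a two-finger parallel gripper is mounted at the origin on the work surface. World frame = base frame: x ahead of the robot, y to its left, z up, the work surface at z = 0. Lengths are in m, angles in rad, forces in N, time in s.
With the tool pointing down it reaches from about 0.425 to 0.825 m from the base axis. Payload 3.6 kg.
Tool frame: the origin (TCP) lies at the very end of the fingers, on their centre line; the grasp point (between the pads) lies 19 mm behind it (hold_point_z is the distance from the TCP to the grasp point, in m); z points along the fingers, y is the direction in which the jaws open and shut (so a half turn about z gives the same grasp; the last joint's range is limited). The gripper opens to 93 mm and grips with 3 to 60 N. Pads are 15 mm wide; open, the fingers measure 128 mm over their backs; the gripper's body (75 mm by 188 mm) begins 65 mm behind the grasp point.
Start: joints at [-1.276, 0.615, -0.013, 1.423, 0.008, 1.103, -0.04], TCP at [0.206, 0.617, 0.219] pointing down, gripper open.
Joint ranges: [-3.12, 3.12], [-0.3, 2.06], [-1.34, 1.32], [0.26, 2.42], [-1.36, 4.5], [0.01, 1.98], [-2.84, 2.84]. Speed limits (rad/s): [2.79, 2.79, 3.14, 3.14, 3.14, 3.14, 3.14].

## Interface

Orientations are given as a 3x3 rotation matrix whose columns are the frame's x, y, z axes.
In Python, from station import get_state, capture, job_done, hold_point_z gives the robot as it stands.
- The arm moves only by the shell command python3 -m pendant 'ROWS' [FORCE]. ROWS is JSON, a list of rows, each a list of 7 numbers: the shift along the tool's x, y, z in mm, then the turn, a rotation vector about the tool's x, y, z in rad, then the finger opening in mm, from 0 to 93. A call has 1 to 8 rows; each row is the pose to reach, as a shift and turn from the pose measured when the call began, along the tool's axes at that moment; what a row does not reach only later rows make up. A row lasts 1/8 s, in which the tool goes at most 62.5 mm and 10.7 degrees, less where a joint would pass 70% of its speed; a pose out of reach is approached as far as the arm can. A call with a gripper value outside its range is refused whole. The fingers move at their own pace and stop on an object; FORCE is the grip in N (left out, the last holds). Time passes only in rows, so rows that repeat a pose let the fingers close. It gives the time, the measured TCP pose, the force and the opening at its end, in the units of the state.
- get_state(): the state, without advancing time (a new reading comes with each control period).
- capture(name): name is "side" or "top" or "wrist"; returns a dict with "image" (400x640x3 uint8, blue, green, red), "vertical_fov" (degrees; the focal length in pixels is half the picture's height over the tangent of half this angle, whatever the lens; pixels are square), "cx", "cy" (the principal point, pixels), "R" (3x3) and "t" (3): a world point X has camera coordinates R X + t. Camera axes: x right, y down, z forward; pixel columns grow to the right and rows downward; lengths in m; the calibration is good to about 2 mm. A picture is of the moment at which its call begins. There is no depth.
- job_done(): hands the job in, once; it reports no verdict.
The state is a dict: "time_s": time; "q": joint angles; "joint_velocities": joint speeds; "joint_torque": joint torques, N m; "tool_pos": TCP position; "tool_rot": TCP orientation; "force": force on the tool from outside, world axes, zero at the start; "ft_torque": the same for the moment, N m; "opening": opening from 0.0 (shut) to 1.0 (fully open).
Only numpy, scipy, OpenCV 4.12 (cv2) and the standard library are available. Lean on these libraries where they do the work, as an engineer would, in place of code of your own. Each camera call takes 0.05 s, during which the arm holds its last target. There are 200 camera calls.

## Task

Box up the four small cheeses standing on the grid: set each one down, right way up as it stands now, in the shallow wooden box base made for its shape and size, lying flat on the floor of the base inside the rim. Keep the cheeses upright, do not drop them, and leave the rind brush and the salt cup where they are.

Things in the scene. Friction and masses are not known exactly. Their poses are not given: they have to be found in the camera images.
- small_drum_c (a point): Small drum-shaped cheese, 50 mm in diameter, 46 mm tall. Yellow-brown rind, firm, about 100 g, standing on a grey plastic grid whose top is 16 mm above the bench. The point is its centre, half-way up; z up.
- large_drum_c (a point): Larger drum-shaped cheese, 68 mm in diameter, 50 mm tall. Yellow-brown rind, firm, about 200 g, standing on a grey plastic grid whose top is 16 mm above the bench. The point is its centre, half-way up; z up.
- square_cheese_c (a point): Square cheese, 62 x 62 mm, 48 mm tall. Yellow-brown rind, firm, about 200 g, standing on a grey plastic grid whose top is 16 mm above the bench. The point is its centre, half-way up; z up, x and y square to its sides.
- brick_cheese_c (a point): Brick-shaped cheese, 50 mm along its x, 100 mm along its y, 46 mm tall. Yellow-brown rind, firm, about 250 g, standing on a grey plastic grid whose top is 16 mm above the bench. The point is its centre, half-way up; z up.
- small_round_base: Small round box base, 66 mm across inside the rim, 72 mm outside, for the small drum. Thin pale wood, loose on the bench, about 60 g: 4 mm floor with a 3 mm thick rim whose top is 12 mm above the bench (8 mm above the floor). Origin: centre of its underside, z up.
- large_round_base: Large round box base, 84 mm across inside the rim, 90 mm outside, for the larger drum. Thin pale wood, loose on the bench, about 60 g: 4 mm floor with a 3 mm thick rim whose top is 12 mm above the bench (8 mm above the floor). Origin: centre of its underside, z up.
- square_base: Square box base, 78 x 78 mm inside the rim, 84 x 84 mm outside, sides along its x and y, for the square cheese. Thin pale wood, loose on the bench, about 60 g: 4 mm floor with a 3 mm thick rim whose top is 12 mm above the bench (8 mm above the floor). Origin: centre of its underside, z up.
- oblong_base: Oblong box base, 66 mm along its x and 116 mm along its y inside the rim (72 x 122 mm outside), for the brick. Thin pale wood, loose on the bench, about 60 g: 4 mm floor with a 3 mm thick rim whose top is 12 mm above the bench (8 mm above the floor). Origin: centre of its underside, z up.
- rind_brush_c (a point): Rind brush lying bristles down among the cheeses on the grid: dark wood back, 40 mm along its x, 105 mm along its y, 34 mm tall. To be left alone. The point is its centre, half-way up.
- salt_cup_c (a point): Small steel cup of salt standing on the bench among the box bases, 60 mm across the mouth, 36 mm tall. To be left alone. The point is its centre, half-way up.
Not all that is in view belongs to the job. What is shaped like the part that bears small_drum_c but orange is not meant.

How it is judged:
At the end, for the whole second after the job is handed in: Each cheese rests flat on the floor of its own box base, inside the rim: centre within 12 mm of the base's centre, height within 3 mm, level within 0.07 rad, at rest; every base is flat on the bench (horizontal distance between small_drum_c and small_round_base below 0.012 m and z of small_drum_c in the frame of small_round_base between 0.024 and 0.03 m and angle between each of small_drum_c, large_drum_c, square_cheese_c, brick_cheese_c's own z axis and vertical below 0.07 rad and angle between each of small_round_base, large_round_base, square_base, oblong_base's own z axis and vertical below 0.05 rad and height (world z) of each of small_round_base, large_round_base, square_base, oblong_base below 0.004 m and linear speed of each of small_drum, large_drum, square_cheese, brick_cheese below 0.01 m/s and horizontal distance between large_drum_c and large_round_base below 0.012 m and z of large_drum_c in the frame of large_round_base between 0.026 and 0.032 m and horizontal distance between square_cheese_c and square_base below 0.012 m and z of square_cheese_c in the frame of square_base between 0.025 and 0.031 m and horizontal distance between brick_cheese_c and oblong_base below 0.012 m and z of brick_cheese_c in the frame of oblong_base between 0.024 and 0.03 m); the robot touches nothing.
It fails at once if a cheese is tipped over (angle between any of small_drum_c, large_drum_c, square_cheese_c, brick_cheese_c's own z axis and vertical above 0.6 rad).
It fails at once if a cheese is dropped or thrown: it moves faster than 0.7 m/s with no finger on it (a free fall of about 25 mm) ((linear speed of small_drum above 0.7 m/s and contact force between the fingers and small_drum below 0.05 N) or (linear speed of large_drum above 0.7 m/s and contact force between the fingers and large_drum below 0.05 N) or (linear speed of square_cheese above 0.7 m/s and contact force between the fingers and square_cheese below 0.05 N) or (linear speed of brick_cheese above 0.7 m/s and contact force between the fingers and brick_cheese below 0.05 N)).
It fails at once if the rind brush or the salt cup is moved by more than 30 mm (distance of any of rind_brush_c, salt_cup_c from where it was at the start of the episode above 0.03 m).
It also fails if it takes over 109 s, if anything falls off the work surface, if the arm or the gripper's body presses on something with over 40 N, if the wrist force passes 120 N, or if a joint passes its speed limit or range.

## Working session

There is one attempt and no reset: what is moved stays moved. The work goes in short steps, Python scripts to look and compute and a shell command to move; the robot and the scene stay as the last step left them, time stands still between calls to the robot, and variables do not carry over. Pictures are saved under pics/ and viewed, about 12 in all and at most 16, crops included, and the job is handed in when it is done.

```bash
mkdir -p pics; ls; python3 - <<'E'
from station import *
import cv2,numpy as np
s=get_state();print(s['time_s'],s['tool_pos'],np.round(s['tool_rot'],3).tolist(),s['opening'],hold_point_z)
for n in ['top','side']:
    c=capture(n);cv2.imwrite(f'pics/{n}0.png',c['image']);print(n,c['vertical_fov'],c['cx'],c['cy'],np.round(c['R'],4).tolist(),c['t'], 'C',-np.array(c['R']).T@c['t'])
E
```

```text
pics
0.0 [0.20530735 0.61591244 0.21750862] [[-0.949, 0.316, -0.001], [0.316, 0.949, -0.002], [-0.0, -0.002, -1.0]] 0.9983325484918281 0.0188
top 42.616444283791566 323.03145634324295 204.75768703754918 [[-0.0179, -0.9998, -0.0069], [-0.9968, 0.0183, -0.0777], [0.0779, 0.0055, -0.9969]] [-0.03734033  0.43993664  1.33288985] C [ 0.33409827 -0.05271756  1.36276671]
side 42.87612892889699 312.75129407763984 198.0999195954778 [[0.9896, -0.1433, -0.0148], [-0.0866, -0.5093, -0.8562], [0.1152, 0.8486, -0.5164]] [-0.44118977  0.06341041  1.27350446] C [ 0.29542941 -1.11158608  0.70539404]
```

View pics/top0.png

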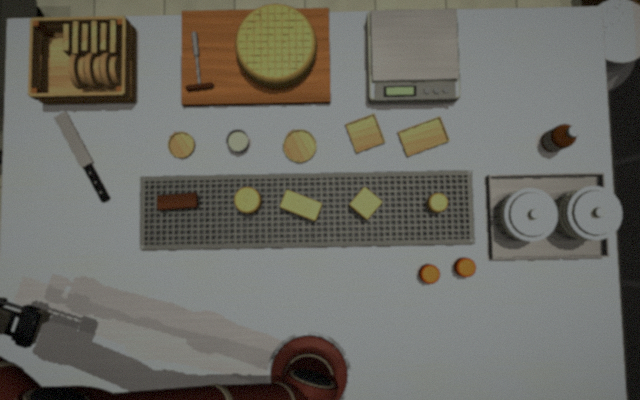

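View pics/side0.png

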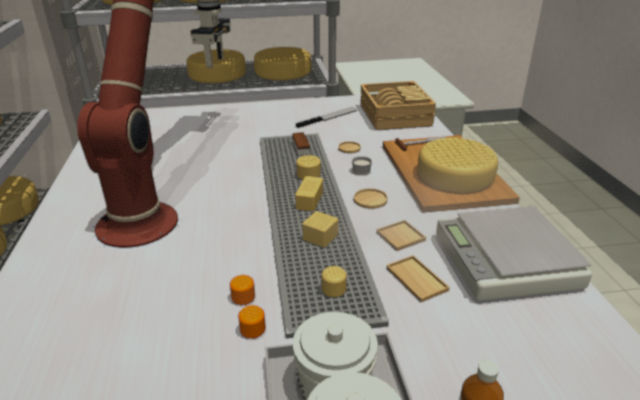

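Candidates in the top picture:
- **Small drum:** yellow at (438,203). The orange look-alikes at (429,273) and (465,267) are not meant.
- **Other cheeses:** large drum (247,200), brick (301,205), square (366,203).
- **Leave alone:** brush (178,201) and cup (237,141).
- **Bases:** small round (181,145), large round (299,146), square (365,133), oblong (423,137).

I'm measuring these now.

```bash
cat > h.py <<'E'
import cv2,numpy as np
from station import *
from scipy.spatial.transform import Rotation as Ro
def ray(c,uv,z):
    f=200/np.tan(np.radians(c['vertical_fov']/2));R=np.array(c['R']);C=-R.T@np.array(c['t'])
    d=R.T@np.array([(uv[0]-c['cx'])/f,(uv[1]-c['cy'])/f,1]);return C+d*(z-C[2])/d[2]
def proj(c,X):
    f=200/np.tan(np.radians(c['vertical_fov']/2));p=np.array(c['R'])@X+c['t'];return c['cx']+f*p[0]/p[2],c['cy']+f*p[1]/p[2]
def go(x,y,z,jaw=None):
    """print row (mm, rotvec) from the present pose to TCP x,y,z, jaw axis at world angle jaw (deg, mod 180)"""
    s=get_state();T=np.array(s['tool_rot']);p=np.array(s['tool_pos'])
    a=np.degrees(np.arctan2(T[1,1],T[0,1]));jaw=a if jaw is None else a+((jaw-a+90)%180-90)
    j=np.radians(jaw);yy=np.array([np.cos(j),np.sin(j),0]);zz=np.array([0,0,-1.]);D=np.c_[np.cross(yy,zz),yy,zz]
    print('t',s['time_s'],'tcp',np.round(p,4),'jaw',round(a,1),'q7',round(s['q'][6],2),'->',np.round(T.T@(np.array([x,y,z])-p)*1000,0),np.round(Ro.from_matrix(T.T@D).as_rotvec(),3))
E
python3 - <<'E'
from h import *
c=capture('top');im=c['image'];hsv=cv2.cvtColor(im,cv2.COLOR_BGR2HSV)
for n,(u,v),z in [('small_d',(438,203),.039),('large_d',(247,200),.041),('square',(366,203),.040),('brick',(301,205),.039),('brush',(178,201),.03),('b_small',(181,145),.006),('b_large',(299,146),.006),('b_sq',(365,133),.006),('b_obl',(423,137),.006),('cup',(237,141),.018)]:
    m=(hsv[...,1]>75).astype(np.uint8)*255
    k,l,st,ce=cv2.connectedComponentsWithStats(m);i=l[v,u]
    if i==0: print(n,'none',hsv[v,u]);print(ray(c,(u,v),z));continue
    ct=cv2.findContours((l==i).astype(np.uint8),0,1)[0][0][:,0,:].astype(float)
    w=np.array([ray(c,p,z)[:2]*1000 for p in ct],np.float32)
    (x,y),(a,b),t=cv2.minAreaRect(w);print(n,hsv[v,u],'ctr',round(x,1),round(y,1),'size',round(a,1),round(b,1),'ang of first',round(t,1),'circle',np.round(cv2.minEnclosingCircle(w)[0],1),'area',st[i][4])
crop=cv2.resize(im[115:225,140:480],None,fx=2.3,fy=2.3,interpolation=2);cv2.imwrite('pics/c1.png',crop)
E
```

```text
small_d [ 31  93 135] ctr 438.2 -341.0 size 52.8 54.9 ang of first 61.8 circle [ 437.8 -339.9] area 358
large_d [ 30 100 130] ctr 454.6 150.0 size 70.3 70.2 ang of first 89.0 circle [453.  150.3] area 623
square [ 32  84 136] ctr 440.2 -154.2 size 65.6 69.8 ang of first 47.6 circle [ 440.6 -154.2] area 645
brick [ 31  89 137] ctr 437.4 13.2 size 104.6 55.1 ang of first 67.6 circle [438.8  12.1] area 825
brush [ 10 187  64] ctr 454.8 335.3 size 43.0 107.5 ang of first 2.8 circle [453.8 335.7] area 640
b_small [ 22 111 131] ctr 607.9 331.8 size 67.6 65.2 ang of first 88.9 circle [609.6 333.8] area 517
b_large [ 24 108 127] ctr 599.2 15.0 size 83.1 86.8 ang of first 89.0 circle [600.1  17.3] area 815
b_sq [ 24 106 132] ctr 630.2 -160.0 size 82.4 81.9 ang of first 19.4 circle [ 630.  -159.4] area 922
b_obl [ 24 104 133] ctr 618.8 -315.9 size 70.1 120.6 ang of first 19.6 circle [ 618.5 -316.2] area 1157
cup none [ 36  38 136]
[0.61336967 0.1804224  0.018     ]
```

View pics/c1.png

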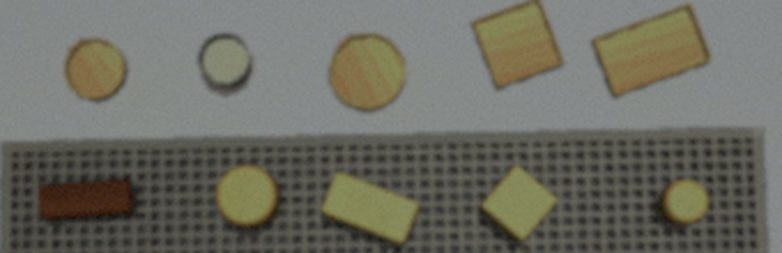

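The crop confirms the choice: four yellow cheeses on the grid, the brush at far left, the cup between the two round bases. I'll start with the large drum.

```bash
python3 -c "
from h import *
go(.454,.150,.17,18)"
```

```text
t 0.15 tcp [0.2053 0.6161 0.2177] jaw 71.6 q7 -0.04 -> [-383. -363.   48.] [-0.002  0.001  0.935]
```

```bash
python3 -m pendant '[[-48,-45,6,0,0,0.12,93],[-96,-90,12,0,0,0.24,93],[-144,-135,18,0,0,0.36,93],[-192,-180,24,0,0,0.48,93],[-240,-225,30,0,0,0.6,93],[-288,-270,36,0,0,0.72,93],[-336,-316,42,0,0,0.84,93],[-383,-363,48,0,0,0.935,93]]' 20; python3 - <<'E'
from h import *
go(.454,.150,.17,18)
E
```

```text
time_s: 1.15
tool_pos: [0.441, 0.1759, 0.1731]
tool_rot: [[-0.306, 0.952, -0.0], [0.952, 0.306, -0.002], [-0.001, -0.0, -1.0]]
force: [0.5, 0.6, 0.7]
opening: 0.999
t 1.15 tcp [0.441  0.1759 0.1731] jaw 17.8 q7 0.05 -> [-29.   4.   3.] [-0.     0.001 -0.003]
```

```bash
python3 -m pendant '[[-29,4,3,0,0,0,93],[-29,4,3,0,0,0,93],[-29,4,3,0,0,0,93]]'; python3 - <<'E'
from h import *
c=capture('wrist');cv2.imwrite('pics/w1.png',c['image'])
print('drum exp px',proj(c,np.array([.454,.150,.066])))
go(.454,.150,.034,18)
E
```

```text
time_s: 1.52
tool_pos: [0.4531, 0.1508, 0.17]
tool_rot: [[-0.308, 0.951, -0.001], [0.951, 0.308, -0.001], [-0.0, -0.001, -1.0]]
force: [0.4, -0.4, 0.3]
opening: 1.004
drum exp px (np.float64(318.140466361548), np.float64(201.30473553140288))
t 1.575 tcp [0.4529 0.1513 0.17  ] jaw 18.0 q7 0.11 -> [ -2.   1. 136.] [-0.001  0.     0.   ]
```

View pics/w1.png

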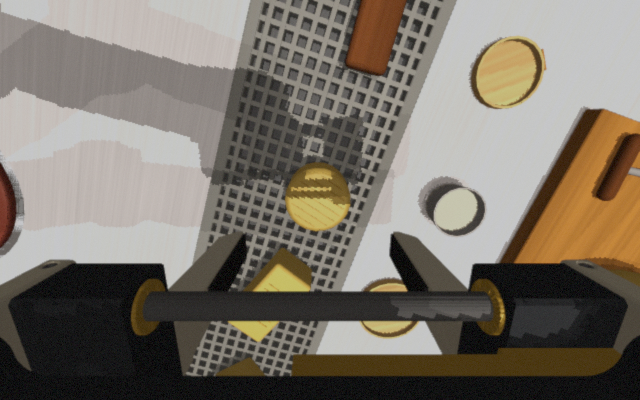

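The wrist view shows the drum at about (318,197), where (318,201) was expected, so I'm going down to grasp.

```bash
python3 -m pendant '[[-2,1,50,0,0,0,93],[-2,1,95,0,0,0,93],[-2,1,125,0,0,0,93],[-2,1,136,0,0,0,93],[-2,1,136,0,0,0,60],[-2,1,136,0,0,0,50],[-2,1,136,0,0,0,50],[-2,1,136,0,0,0,50]]' 20;  python3 -m pendant '[[0,0,0,0,0,0,50],[0,0,-40,0,0,0,50],[0,0,-80,0,0,0,50]]'; python3 - <<'E'
from h import *
go(.600,.017,.11)
E
```

```text
time_s: 2.58
tool_pos: [0.4543, 0.1498, 0.035]
tool_rot: [[-0.309, 0.951, -0.0], [0.951, 0.309, 0.0], [0.0, -0.0, -1.0]]
force: [-1.6, 0.5, 7.0]
opening: 0.718
time_s: 2.95
tool_pos: [0.454, 0.1496, 0.1154]
tool_rot: [[-0.309, 0.951, -0.002], [0.951, 0.309, -0.001], [-0.0, -0.002, -1.0]]
force: [0.6, 0.5, -1.7]
opening: 0.723
t 2.95 tcp [0.454  0.1496 0.1154] jaw 18.0 q7 0.16 -> [-171.   98.    5.] [-0.002  0.     0.   ]
```

```bash
cat > bases.py <<'E'
from h import *
B={'small':(.609,.333),'large':(.600,.017),'sq':(.630,-.160),'obl':(.6187,-.316)}
for n in ['side','top']:
    c=capture(n);im=cv2.GaussianBlur(c['image'],(3,3),0);hsv=cv2.cvtColor(im,cv2.COLOR_BGR2HSV)
    for b,(x,y) in B.items():
        u,v=map(int,proj(c,np.array([x,y,.004])))
        for th in (50,65,80):
            k,l,st,_=cv2.connectedComponentsWithStats((hsv[...,1]>th).astype(np.uint8));i=l[v,u]
            if i==0 or st[i][4]>6000: print(n,b,th,'bad');continue
            ct=cv2.findContours((l==i).astype(np.uint8),0,1)[0]
            ct=max(ct,key=len)[:,0,:];w=np.array([ray(c,p,.006)[:2]*1000 for p in ct],np.float32)
            r=cv2.minAreaRect(w);print(n,b,th,np.round(r[0],1),np.round(r[1],1),round(r[2],1),np.round(cv2.fitEllipse(w)[0],1))
E
python3 bases.py
```

```text
side small 50 [610.7 330.6] [74.4 64.3] 79.2 [610.7 331.3]
side small 65 [610.6 330.6] [74.2 64. ] 79.2 [610.4 331.1]
side small 80 [610.  332.2] [72.9 63.7] 65.3 [610.4 332.2]
side large 50 [601.4  11.9] [98.4 85.4] 77.8 [601.8  13.9]
side large 65 [601.7  14. ] [93.5 85.1] 77.8 [601.6  14.1]
side large 80 [599.6  12.3] [89.3 81.6] 74.8 [601.3  13.4]
side sq 50 [ 632.5 -161.4] [89.2 93. ] 19.6 [ 632.9 -162. ]
side sq 65 [ 632.8 -162.5] [85.1 88.4] 19.7 [ 632.8 -162.4]
side sq 80 [ 631.3 -163. ] [81.  84.1] 20.7 [ 631.9 -163.7]
side obl 50 [ 622.  -316.5] [ 79. 131.] 18.5 [ 621.4 -317.3]
side obl 65 [ 621.2 -317. ] [ 77.4 128.4] 18.5 [ 620.9 -317.5]
side obl 80 [ 621.  -316.7] [ 75.4 126.6] 19.6 [ 621.1 -317.8]
top small 50 [608. 333.] [70.2 70.6] 88.9 [609.2 333.5]
top small 65 [609.2 331.7] [68.2 67.3] 0.1 [609.  333.1]
top small 80 [607.9 333. ] [65.  65.2] 88.9 [608.7 333.4]
top large 50 [599.2  16.3] [85.8 86.8] 88.9 [600.1  16. ]
top large 65 [599.7  15.2] [85.1 85.5] 70.3 [599.9  15.7]
top large 80 [599.2  16.3] [80.5 81.3] 88.9 [599.9  16.1]
top sq 50 [ 630.8 -160. ] [85.1 84.4] 20.0 [ 630.6 -160.2]
top sq 65 [ 630.3 -160.4] [82.8 82.3] 19.7 [ 630.2 -160.3]
top sq 80 [ 630.4 -160.6] [81.1 80.9] 19.1 [ 630.5 -160.1]
top obl 50 [ 619.  -316.2] [ 72.6 123.1] 19.0 [ 618.9 -315.8]
top obl 65 [ 618.7 -316.2] [ 71.  122.1] 19.7 [ 618.7 -316. ]
top obl 80 [ 618.4 -316.1] [ 69.  119.3] 19.3 [ 618.6 -315.7]
```

Both cameras agree to within about 2 mm, so I'm placing the large drum.

```bash
python3 -m pendant '[[-56,32,0,0,0,0,50],[-112,64,2,0,0,0,50],[-165,94,4,0,0,0,50],[-172,97,5,0,0,0,50],[-172,97,5,0,0,0,50]]'; python3 -c "
from h import *
go(.6003,.0155,.025)
cv2.imwrite('pics/w2.png',capture('wrist')['image'])"
```

```text
time_s: 3.68
tool_pos: [0.6016, 0.0162, 0.1123]
tool_rot: [[-0.307, 0.952, 0.005], [0.952, 0.307, 0.003], [0.001, 0.005, -1.0]]
force: [-0.2, -0.2, -1.9]
opening: 0.723
t 3.675 tcp [0.6016 0.0162 0.1123] jaw 17.9 q7 0.43 -> [-0. -2. 87.] [ 0.005 -0.001  0.   ]
```

View pics/w2.png

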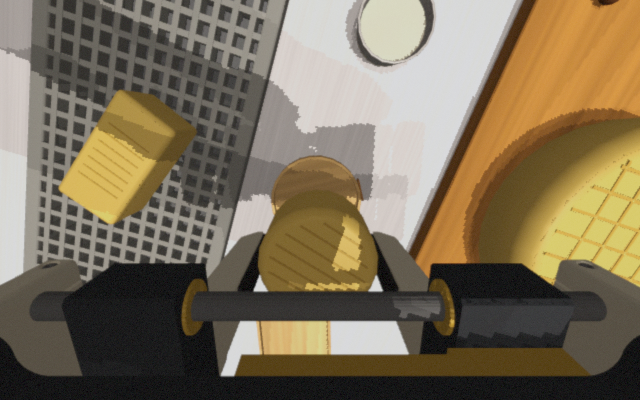

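The drum is held centrally at x≈318 with its base behind it at x≈316, so I'm lowering it.

```bash
python3 -m pendant '[[0,-2,40,0,0,0,50],[0,-2,65,0,0,0,50],[0,-2,78,0,0,0,50],[0,-2,84,0,0,0,50],[0,-2,86,0,0,0,50],[0,-2,87,0,0,0,50],[0,-2,87,0,0,0,50]]';python3 -m pendant '[[0,0,1,0,0,0,50],[0,0,1,0,0,0,50]]'
```

```text
time_s: 4.6
tool_pos: [0.5999, 0.0177, 0.0262]
tool_rot: [[-0.309, 0.951, 0.005], [0.951, 0.309, 0.004], [0.002, 0.006, -1.0]]
force: [0.5, 0.0, -2.0]
opening: 0.716
time_s: 4.85
tool_pos: [0.6, 0.0177, 0.0253]
tool_rot: [[-0.309, 0.951, 0.006], [0.951, 0.309, 0.004], [0.002, 0.007, -1.0]]
force: [0.4, 0.1, -2.9]
opening: 0.721
```

```bash
python3 -m pendant '[[2,0,1,0,0,0,50],[2,0,2,0,0,0,50],[2,0,2,0,0,0,50]]';python3 -c "
from h import *
c=capture('side');u,v=map(int,proj(c,np.array([.6,.0155,.03])))
cv2.imwrite('pics/s2.png',cv2.resize(c['image'][v-45:v+35,u-60:u+60],None,fx=5,fy=5,interpolation=2))"
```

```text
time_s: 5.22
tool_pos: [0.5994, 0.0198, 0.0233]
tool_rot: [[-0.31, 0.951, 0.006], [0.951, 0.31, 0.004], [0.003, 0.007, -1.0]]
force: [-0.1, -0.2, -2.1]
opening: 0.724
```

View pics/s2.png

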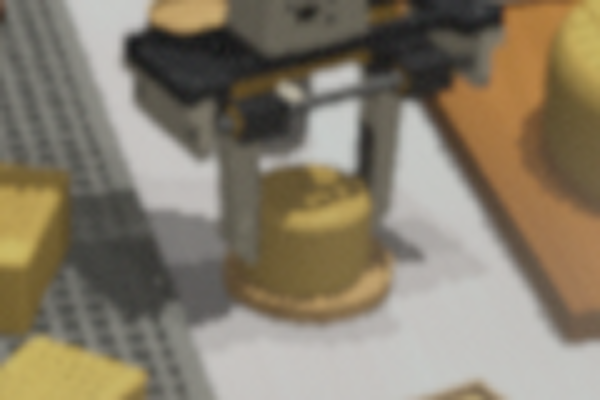

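I typed that correction with the wrong sign along tool x. I'll move back by 4 mm and feel for the floor.

```bash
python3 -m pendant '[[-4,0,0,0,0,0,50],[-4,0,0,0,0,0,50],[-4,0,1,0,0,0,50],[-4,0,1,0,0,0,50]]';python3 -m pendant '[[0,0,1,0,0,0,50],[0,0,1,0,0,0,50]]'
```

```text
time_s: 5.78
tool_pos: [0.6009, 0.015, 0.0232]
tool_rot: [[-0.309, 0.951, 0.006], [0.951, 0.309, 0.004], [0.001, 0.007, -1.0]]
force: [-2.0, -1.1, 5.2]
opening: 0.72
time_s: 6.02
tool_pos: [0.6009, 0.0149, 0.0232]
tool_rot: [[-0.309, 0.951, 0.006], [0.951, 0.309, 0.004], [0.002, 0.007, -1.0]]
force: [-1.4, 0.2, 7.4]
opening: 0.72
```

It's on the floor (7 N). Releasing, retracting and moving towards the brick.

```bash
python3 -m pendant '[[0,0,0,0,0,0,75],[0,0,0,0,0,0,85],[0,0,0,0,0,0,88],[0,0,-40,0,0,0,88],[0,0,-90,0,0,0,88],[0,0,-120,0,0,0,88],[0,0,-120,0,0,0,88]]';python3 -c "
from h import *
go(.438,.0125,.145,-22.4)"
```

```text
time_s: 6.9
tool_pos: [0.602, 0.0144, 0.1458]
tool_rot: [[-0.309, 0.951, 0.012], [0.951, 0.309, 0.004], [0.0, 0.013, -1.0]]
force: [-0.8, -0.2, -0.2]
opening: 0.946
t 6.9 tcp [0.602  0.0144 0.1458] jaw 18.0 q7 0.43 -> [  49. -157.   -1.] [ 0.012 -0.005  0.705]
```

```bash
python3 -m pendant '[[15,-48,0,0,0,0.18,85],[30,-96,0,0,0,0.36,85],[45,-140,0,0.01,0,0.54,85],[49,-157,0,0.012,-0.005,0.705,85],[49,-157,0,0.012,-0.005,0.705,85],[49,-157,0,0.012,-0.005,0.705,85]]';cat > wr.py <<'E'
from h import *
import sys
x,y,zm,zt=map(float,sys.argv[1:5])   # expected centre, mid height, (unused)
c=capture('wrist');im=cv2.GaussianBlur(c['image'],(3,3),0);hsv=cv2.cvtColor(im,cv2.COLOR_BGR2HSV)
u,v=map(int,proj(c,np.array([x,y,zt])))
k,l,st,_=cv2.connectedComponentsWithStats(cv2.inRange(hsv,(18,110,40),(40,255,255)));i=l[v,u]
ct=max(cv2.findContours((l==i).astype(np.uint8),0,1)[0],key=len)[:,0,:];print('px',u,v,'bbox',st[i])
r=cv2.minAreaRect(np.array([ray(c,p,zm)[:2]*1000 for p in ct],np.float32));print(np.round(r[0],1),np.round(r[1],1),round(r[2],1))
im=c['image'].copy();cv2.drawContours(im,[ct[:,None]],-1,(255,0,255),1);cv2.circle(im,(u,v),3,(0,0,255),-1);cv2.imwrite(sys.argv[5],im)
E
python3 wr.py .438 .0125 .039 .062 pics/w3.png; python3 -c "
from h import *
go(.438,.0125,.034,-22.4)"
```

```text
time_s: 7.65
tool_pos: [0.4385, 0.0127, 0.1433]
tool_rot: [[0.379, 0.926, 0.001], [0.926, -0.379, -0.001], [-0.001, 0.001, -1.0]]
force: [0.1, -0.2, 0.0]
opening: 0.912
px 317 207 bbox [ 289  149   57  107 5407]
[435.7   8.4] [112.   54.5] 67.6
t 7.7 tcp [0.4387 0.0126 0.1434] jaw -22.3 q7 -0.13 -> [ -0.  -1. 109.] [0.001 0.    0.002]
```

View pics/w3.png

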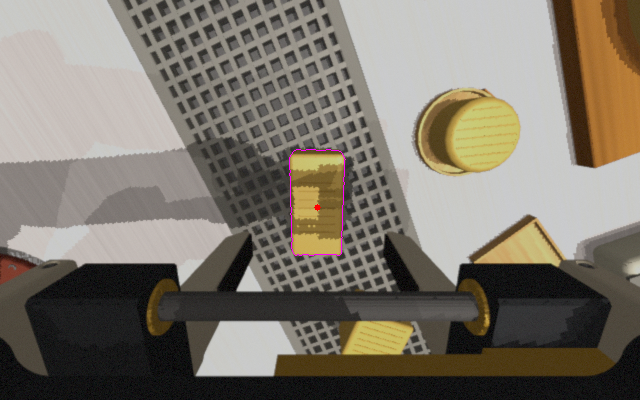

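The brick is squarely between the fingers at (317,203). Grasping it.

```bash
python3 -m pendant '[[-1,0,50,0,0,0,85],[-1,0,90,0,0,0,85],[-1,0,105,0,0,0,85],[-1,0,109,0,0,0,85],[-1,0,109,0,0,0,60],[-1,0,109,0,0,0,35],[-1,0,109,0,0,0,35],[-1,0,109,0,0,0,35]]' 25;  python3 -m pendant '[[0,0,0,0,0,0,35],[0,0,-40,0,0,0,35],[0,0,-80,0,0,0,35],[0,0,-90,0,0,0,35]]'; python3 - <<'E'
from h import *
go(.6195,-.3163,.12,19.5)
E
```

```text
time_s: 8.7
tool_pos: [0.438, 0.012, 0.0348]
tool_rot: [[0.379, 0.925, 0.0], [0.925, -0.379, -0.0], [0.0, 0.0, -1.0]]
force: [-0.5, 0.6, 8.9]
opening: 0.535
time_s: 9.2
tool_pos: [0.4389, 0.012, 0.1263]
tool_rot: [[0.378, 0.926, 0.004], [0.926, -0.378, 0.0], [0.002, 0.004, -1.0]]
force: [-0.1, 0.1, -3.2]
opening: 0.54
t 9.2 tcp [0.4389 0.012  0.1263] jaw -22.2 q7 -0.09 -> [-236.  291.    7.] [ 0.004 -0.    -0.728]
```

```bash
python3 -m pendant '[[-33,41,1,0,0,-0.1,35],[-67,83,2,0,0,-0.21,35],[-101,125,3,0,0,-0.32,35],[-135,166,4,0,0,-0.43,35],[-169,208,5,0,0,-0.54,35],[-203,250,6,0,0,-0.65,35],[-236,291,7,0.004,0,-0.728,35],[-236,291,7,0.004,0,-0.728,35]]'; python3 - <<'E'
from h import *
go(.6195,-.3163,.06,19.5)
E
```

```text
time_s: 10.2
tool_pos: [0.6174, -0.3224, 0.1168]
tool_rot: [[-0.328, 0.945, -0.003], [0.945, 0.327, -0.002], [-0.001, -0.003, -1.0]]
force: [-1.1, 0.1, -3.9]
opening: 0.538
t 10.2 tcp [ 0.6174 -0.3224  0.1168] jaw 19.1 q7 0.91 -> [ 5.  4. 57.] [-0.003  0.001 -0.007]
```

```bash
python3 -m pendant '[[5,4,30,-0.003,0,-0.007,35],[5,4,55,-0.003,0,-0.007,35],[5,4,57,-0.003,0,-0.007,35],[5,4,57,-0.003,0,-0.007,35]]'; python3 - <<'E'
from h import *
go(.6195,-.3163,.025,19.5)
cv2.imwrite('pics/w4.png',capture('wrist')['image'])
c=capture('side');u,v=map(int,proj(c,np.array([.62,-.316,.03])))
w=cv2.resize(capture('wrist')['image'],(480,300));s=cv2.resize(c['image'][v-50:v+50,u-53:u+53],(318,300),interpolation=2)
cv2.imwrite('pics/m4.png',np.hstack([w,s]))
E
```

```text
time_s: 10.7
tool_pos: [0.6194, -0.316, 0.0596]
tool_rot: [[-0.334, 0.942, -0.0], [0.942, 0.334, -0.001], [-0.001, -0.0, -1.0]]
force: [0.7, -0.6, -2.3]
opening: 0.536
t 10.7 tcp [ 0.6194 -0.316   0.0596] jaw 19.5 q7 0.92 -> [-0.  0. 35.] [-0.     0.001  0.001]
```

View pics/m4.png

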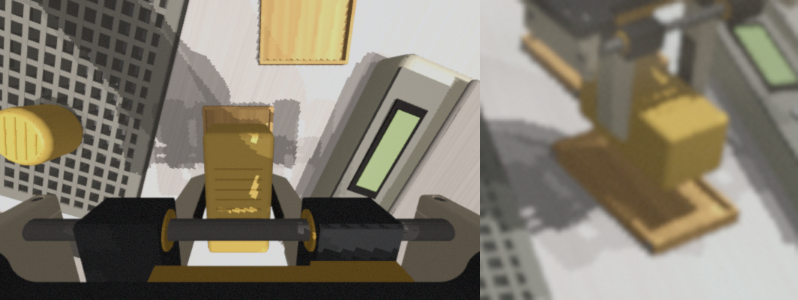

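```bash
python3 - <<'E'
from h import *
c=capture('wrist');T=np.array(get_state()['tool_rot']);p=np.array(get_state()['tool_pos'])
f=lambda r,z:round(float(T[:,0]@(ray(c,(320,r),z)-p)*1000),1)
print('cheese top far edge rows 155..185:',[(r,f(r,.087)) for r in range(155,190,6)],'rim',[(r,f(r,.012)) for r in range(136,152,3)], 'near top edge', [(r,f(r,.087)) for r in range(318,340,6)])
im=c['image'];cv2.imwrite('pics/c4.png',cv2.resize(im[130:200,260:380],None,fx=6,fy=6,interpolation=2))
E
```

```text
cheese top far edge rows 155..185: [(155, 61.4), (161, 58.4), (167, 55.4), (173, 52.3), (179, 49.2), (185, 46.1)] rim [(136, 66.3), (139, 64.1), (142, 61.9), (145, 59.7), (148, 57.4), (151, 55.2)] near top edge [(318, -35.4), (324, -39.7), (330, -44.1), (336, -48.5)]
```

View pics/c4.png

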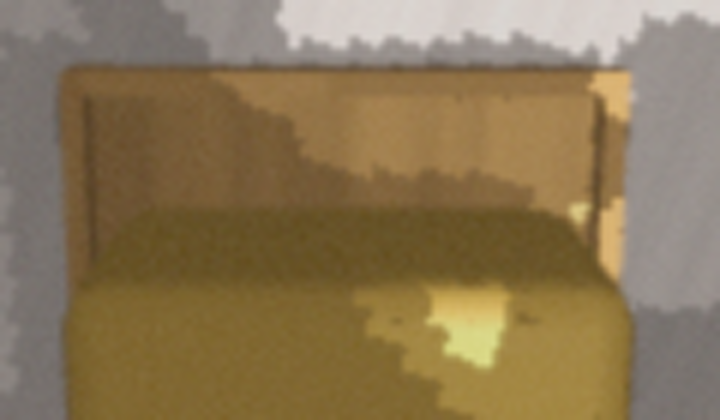

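The brick's end is 12 mm from the rim's outer edge where 11 mm is ideal, and it is centred sideways. Lowering.

```bash
python3 -m pendant '[[1,0,20,0,0,0,35],[1,0,30,0,0,0,35],[1,0,34,0,0,0,35],[1,0,36,0,0,0,35],[1,0,37,0,0,0,35],[1,0,37,0,0,0,35]]';python3 -m pendant '[[0,0,0.5,0,0,0,35],[0,0,0.5,0,0,0,35]]'
```

```text
time_s: 11.65
tool_pos: [0.62, -0.3161, 0.0244]
tool_rot: [[-0.334, 0.943, 0.003], [0.943, 0.334, -0.003], [-0.004, 0.002, -1.0]]
force: [0.4, -0.4, -2.7]
opening: 0.537
time_s: 11.9
tool_pos: [0.6202, -0.3162, 0.0241]
tool_rot: [[-0.334, 0.943, 0.003], [0.943, 0.334, -0.003], [-0.004, 0.002, -1.0]]
force: [-0.3, 0.4, -2.8]
opening: 0.541
```

```bash
python3 -m pendant '[[0,0,1,0,0,0,35],[0,0,1.5,0,0,0,35],[0,0,2,0,0,0,35],[0,0,2,0,0,0,35]]'
```

```text
time_s: 12.4
tool_pos: [0.6203, -0.3164, 0.023]
tool_rot: [[-0.334, 0.943, 0.004], [0.943, 0.334, -0.003], [-0.004, 0.002, -1.0]]
force: [-1.2, 1.0, 3.8]
opening: 0.537
```

Contact. I'm releasing it and going to the small drum, since it's close (jaw turned to the radial direction).

```bash
python3 -m pendant '[[0,0,0,0,0,0,60],[0,0,0,0,0,0,75],[0,0,0,0,0,0,80],[0,0,-40,0,0,0,80],[0,0,-90,0,0,0,80],[0,0,-110,0,0,0,80],[0,0,-110,0,0,0,80]]';python3 -c "
from h import *
go(.438,-.3405,.13,0)"
```

```text
time_s: 13.28
tool_pos: [0.6211, -0.3167, 0.1351]
tool_rot: [[-0.334, 0.943, 0.008], [0.943, 0.334, -0.005], [-0.008, 0.006, -1.0]]
force: [0.9, 0.7, -1.0]
opening: 0.862
t 13.275 tcp [ 0.6211 -0.3167  0.1351] jaw 19.5 q7 0.91 -> [  39. -181.    4.] [0.007 0.006 0.341]
```

```bash
python3 -m pendant '[[13,-60,0,0,0,0.11,80],[26,-120,2,0,0,0.22,80],[39,-175,4,0.007,0.006,0.341,80],[39,-181,4,0.007,0.006,0.341,80],[39,-181,4,0.007,0.006,0.341,80]]'; python3 wr.py .438 -.3405 .039 .062 pics/w5.png; python3 -c "
from h import *
go(.438,-.3405,.034,0)"
```

```text
time_s: 13.9
tool_pos: [0.4377, -0.3402, 0.129]
tool_rot: [[-0.0, 1.0, -0.0], [1.0, 0.0, 0.0], [0.0, -0.0, -1.0]]
force: [0.6, 0.3, 0.4]
opening: 0.859
px 317 212 bbox [ 291  175   54   59 2551]
[ 437.6 -340.6] [58.1 51.3] 90.0
t 13.95 tcp [ 0.4389 -0.3398  0.1291] jaw 0.1 q7 0.84 -> [-1. -1. 95.] [ 0.001 -0.     0.002]
```

View pics/w5.png

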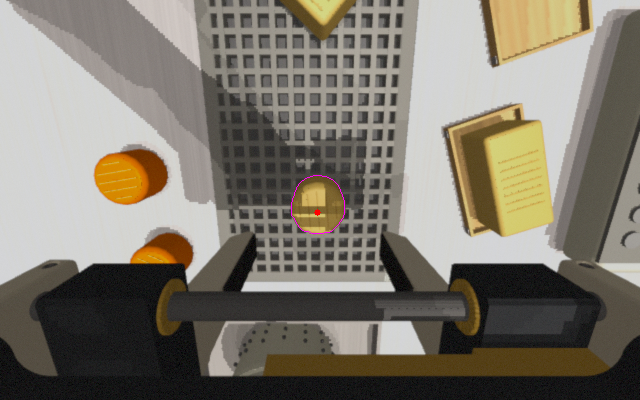

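The small drum is centred at (318,207), the orange ones are clear to the left, and the brick sits in its base. Grasping.

```bash
python3 -m pendant '[[-1,-1,50,0,0,0,80],[-1,-1,82,0,0,0,80],[-1,-1,92,0,0,0,80],[-1,-1,95,0,0,0,80],[-1,-1,95,0,0,0,60],[-1,-1,95,0,0,0,35],[-1,-1,95,0,0,0,35],[-1,-1,95,0,0,0,35]]' 18;  python3 -m pendant '[[0,0,0,0,0,0,35],[0,0,-40,0,0,0,35],[0,0,-90,0,0,0,35],[0,0,-110,0,0,0,35],[0,0,-110,0,0,0,35]]'; python3 - <<'E'
from h import *
go(.52,.0,.15,40)
go(.6095,.333,.12,60)
E
```

```text
time_s: 14.95
tool_pos: [0.4382, -0.341, 0.0348]
tool_rot: [[-0.002, 1.0, 0.001], [1.0, 0.002, -0.0], [-0.0, 0.001, -1.0]]
force: [-0.3, -0.6, 2.9]
opening: 0.535
time_s: 15.58
tool_pos: [0.4388, -0.3415, 0.146]
tool_rot: [[-0.002, 1.0, 0.004], [1.0, 0.002, -0.002], [-0.002, 0.004, -1.0]]
force: [-0.6, -0.5, -1.9]
opening: 0.532
t 15.575 tcp [ 0.4388 -0.3415  0.146 ] jaw 0.1 q7 0.84 -> [341.  82.  -4.] [ 0.003  0.004 -0.696]
t 15.575 tcp [ 0.4388 -0.3415  0.146 ] jaw 0.1 q7 0.84 -> [674. 172.  25.] [ 0.003  0.004 -1.045]
```

```bash
python3 -m pendant '[[56,14,0,0,0,-0.06,35],[115,29,0,0,0,-0.12,35],[175,44,0,0,0,-0.18,35],[235,60,0,0,0,-0.24,35],[295,75,0,0,0,-0.3,35],[355,90,0,0,0,-0.36,35],[415,106,0,0,0,-0.42,35],[475,121,0,0,0,-0.48,35]]'; python3 - <<'E'
from h import *
go(.6095,.333,.12,30)
E
```

```text
time_s: 16.58
tool_pos: [0.5581, 0.1354, 0.1435]
tool_rot: [[-0.465, 0.885, 0.001], [0.885, 0.465, -0.003], [-0.003, -0.001, -1.0]]
force: [0.1, 0.0, -1.4]
opening: 0.534
t 16.575 tcp [0.5581 0.1354 0.1435] jaw 27.7 q7 0.33 -> [151. 137.  23.] [-0.001  0.003 -0.04 ]
```

```bash
python3 -m pendant '[[42,38,0,0,0,-0.01,35],[84,76,5,0,0,-0.02,35],[126,114,10,0,0,-0.04,35],[151,137,40,0,0,-0.04,35],[151,137,80,0,0.003,-0.04,35],[151,137,80,0,0.003,-0.04,35]]'; python3 - <<'E'
from h import *
go(.6095,.333,.025)
c=capture('wrist');T=np.array(get_state()['tool_rot']);p=np.array(get_state()['tool_pos']);zb=p[2]-.0188
f=lambda r,z:round(float(T[:,0]@(ray(c,(320,r),z)-p)*1000),1)
print('cheese top',[(r,f(r,zb+.046)) for r in range(170,230,10)],'rim',[(r,f(r,.012)) for r in range(140,200,10)])
cv2.imwrite('pics/c5.png',cv2.resize(c['image'][130:280,220:420],None,fx=4,fy=4,interpolation=2))
E
```

```text
time_s: 17.32
tool_pos: [0.605, 0.3305, 0.0567]
tool_rot: [[-0.5, 0.866, -0.012], [0.866, 0.5, -0.007], [-0.0, -0.014, -1.0]]
force: [-1.0, -1.2, -1.7]
opening: 0.535
t 17.325 tcp [0.605  0.3305 0.0567] jaw 30.0 q7 0.12 -> [-0.  6. 32.] [-0.014  0.     0.   ]
cheese top [(170, 55.5), (180, 50.5), (190, 45.4), (200, 40.2), (210, 34.9), (220, 29.4)] rim [(140, 64.6), (150, 57.3), (160, 49.8), (170, 42.2), (180, 34.4), (190, 26.5)]
```

View pics/c5.png

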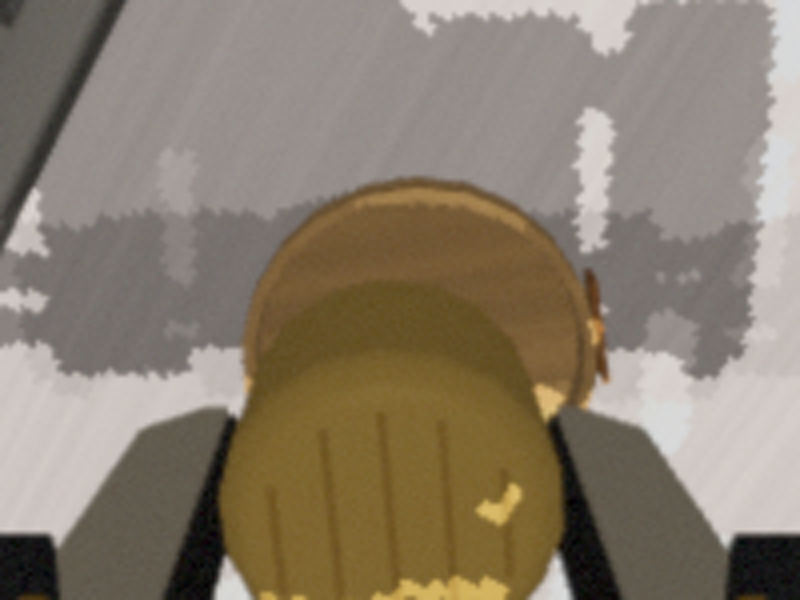

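The drum has to go about 6 mm to the right in this view, which matches the computed +6 in tool y. I'm correcting that and lowering.

```bash
python3 -m pendant '[[-1,6,4,-0.014,0,0,35],[-1,6,8,-0.014,0,0,35],[-1,6,20,-0.014,0,0,35],[-1,6,28,-0.014,0,0,35],[-1,6,31,-0.014,0,0,35],[-1,6,33,-0.014,0,0,35],[-1,6,34,-0.014,0,0,35],[-1,6,34,-0.014,0,0,35]]'
```

```text
time_s: 18.38
tool_pos: [0.6131, 0.3329, 0.026]
tool_rot: [[-0.499, 0.866, 0.006], [0.866, 0.499, 0.003], [-0.001, 0.007, -1.0]]
force: [1.2, 0.7, -0.4]
opening: 0.535
```

```bash
python3 -m pendant '[[-1,-3,0,0.007,0,0,35],[-1,-3,0,0.007,0,0,35],[-1,-3,1,0.007,0,0,35],[-1,-3,2,0.007,0,0,35],[-1,-3,3,0.007,0,0,35],[-1,-3,4,0.007,0,0,35]]'
```

```text
time_s: 19.12
tool_pos: [0.6109, 0.3307, 0.0228]
tool_rot: [[-0.5, 0.866, 0.0], [0.866, 0.5, -0.001], [-0.001, -0.0, -1.0]]
force: [-1.9, -1.1, 6.2]
opening: 0.537
```

```bash
python3 -m pendant '[[0,0,0,0,0,0,60],[0,0,0,0,0,0,72],[0,0,0,0,0,0,76],[0,0,-40,0,0,0,76],[0,0,-90,0,0,0,85],[0,0,-110,0,0,0,85],[0,0,-110,0,0,0,93]]';python3 -c "
from h import *
go(.440,-.154,.135,47.6)"
```

```text
time_s: 20.0
tool_pos: [0.6122, 0.3313, 0.1349]
tool_rot: [[-0.5, 0.866, 0.004], [0.866, 0.5, 0.002], [-0.001, 0.004, -1.0]]
force: [0.2, -0.0, -0.3]
opening: 0.969
t 20.0 tcp [0.6122 0.3313 0.1349] jaw 30.0 q7 0.11 -> [-334. -392.   -2.] [ 0.004  0.001 -0.308]
```

```bash
python3 -m pendant '[[-40,-47,0,0,0,-0.03,93],[-80,-94,0,0,0,-0.07,93],[-120,-141,0,0,0,-0.11,93],[-160,-188,0,0,0,-0.15,93],[-200,-235,0,0,0,-0.19,93],[-240,-282,0,0,0,-0.23,93],[-280,-329,0,0,0,-0.27,93],[-320,-376,0,0,0,-0.308,93]]';python3 -c "
from h import *
go(.440,-.154,.135,47.6)"
```

```text
time_s: 21.0
tool_pos: [0.4446, -0.1352, 0.1323]
tool_rot: [[-0.74, 0.673, 0.002], [0.673, 0.74, 0.002], [-0.0, 0.003, -1.0]]
force: [1.8, -1.0, 0.1]
opening: 1.001
t 21.0 tcp [ 0.4446 -0.1352  0.1323] jaw 47.7 q7 1.13 -> [ -9. -17.  -3.] [0.003 0.    0.002]
```

```bash
python3 -m pendant '[[-9,-17,-3,0.003,0,0,93],[-9,-17,-3,0.003,0,0,93],[-9,-17,-3,0.003,0,0,93],[-9,-17,-3,0.003,0,0,93]]'; python3 wr.py .440 -.154 .040 .064 pics/w6.png; python3 -c "
from h import *
go(.440,-.154,.034,47.6)"
```

```text
time_s: 21.5
tool_pos: [0.4402, -0.1519, 0.1348]
tool_rot: [[-0.742, 0.67, -0.001], [0.67, 0.742, 0.001], [0.001, 0.0, -1.0]]
force: [0.5, 0.1, -0.0]
opening: 1.001
px 315 211 bbox [ 280  168   71   74 4872]
[ 441.3 -155.4] [67.8 74.7] 47.9
t 21.55 tcp [ 0.4403 -0.1521  0.135 ] jaw 47.9 q7 1.17 -> [ -1.  -2. 101.] [ 0.    -0.001  0.005]
```

View pics/w6.png

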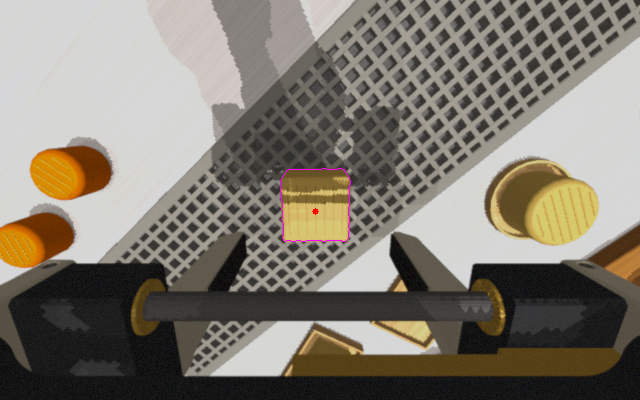

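The square cheese is square to the jaws and centred at (316,205). Grasping.

```bash
python3 -m pendant '[[-1,-1,50,0,0,0,93],[-1,-1,85,0,0,0,93],[-1,-1,97,0,0,0,93],[-1,-1,101,0,0,0,93],[-1,-1,101,0,0,0,70],[-1,-1,101,0,0,0,45],[-1,-1,101,0,0,0,45],[-1,-1,101,0,0,0,45]]' 25;  python3 -m pendant '[[0,0,0,0,0,0,45],[0,0,-40,0,0,0,45],[0,0,-80,0,0,0,45],[0,0,-80,0,0,0,45]]'; python3 - <<'E'
from h import *
go(.631,-.161,.11,19.7)
E
```

```text
time_s: 22.55
tool_pos: [0.4403, -0.1538, 0.0345]
tool_rot: [[-0.742, 0.671, 0.0], [0.671, 0.742, 0.0], [0.0, 0.0, -1.0]]
force: [-0.5, -0.3, 3.9]
opening: 0.664
time_s: 23.05
tool_pos: [0.4421, -0.1543, 0.1166]
tool_rot: [[-0.742, 0.671, 0.006], [0.671, 0.742, -0.001], [-0.005, 0.003, -1.0]]
force: [-0.1, 0.0, -3.3]
opening: 0.661
t 23.05 tcp [ 0.4421 -0.1543  0.1166] jaw 47.9 q7 1.18 -> [-145.  122.    8.] [0.004 0.004 0.492]
```

```bash
python3 -m pendant '[[-45,38,2,0,0,0.15,45],[-90,76,4,0,0,0.3,45],[-130,110,6,0,0,0.42,45],[-145,122,8,0.004,0.004,0.492,45],[-145,122,30,0.004,0.004,0.492,45],[-145,122,56,0.004,0.004,0.492,45],[-145,122,56,0.004,0.004,0.492,45]]'; python3 - <<'E'
from h import *
go(.631,-.161,.0245,19.7)
c=capture('wrist');T=np.array(get_state()['tool_rot']);p=np.array(get_state()['tool_pos']);zb=p[2]-.0185
f=lambda r,z:round(float(T[:,0]@(ray(c,(320,r),z)-p)*1000),1)
print('cheese top',[(r,f(r,zb+.048)) for r in range(180,230,10)],'bottom',[(r,f(r,zb)) for r in range(170,220,10)],'rim',[(r,f(r,.012)) for r in range(140,200,10)])
cv2.imwrite('pics/c6.png',cv2.resize(c['image'][130:280,220:420],None,fx=4,fy=4,interpolation=2))
E
```

```text
time_s: 23.92
tool_pos: [0.6283, -0.1599, 0.0571]
tool_rot: [[-0.337, 0.941, -0.009], [0.941, 0.337, 0.002], [0.005, -0.008, -1.0]]
force: [-0.2, -0.0, -2.6]
opening: 0.665
t 23.925 tcp [ 0.6283 -0.1599  0.0571] jaw 19.7 q7 0.73 -> [-2.  2. 33.] [-0.008 -0.005 -0.   ]
cheese top [(180, 50.9), (190, 45.8), (200, 40.6), (210, 35.4), (220, 30.0)] bottom [(170, 47.5), (180, 40.7), (190, 33.9), (200, 26.9), (210, 19.7)] rim [(140, 64.9), (150, 57.6), (160, 50.1), (170, 42.5), (180, 34.7), (190, 26.7)]
```

View pics/c6.png

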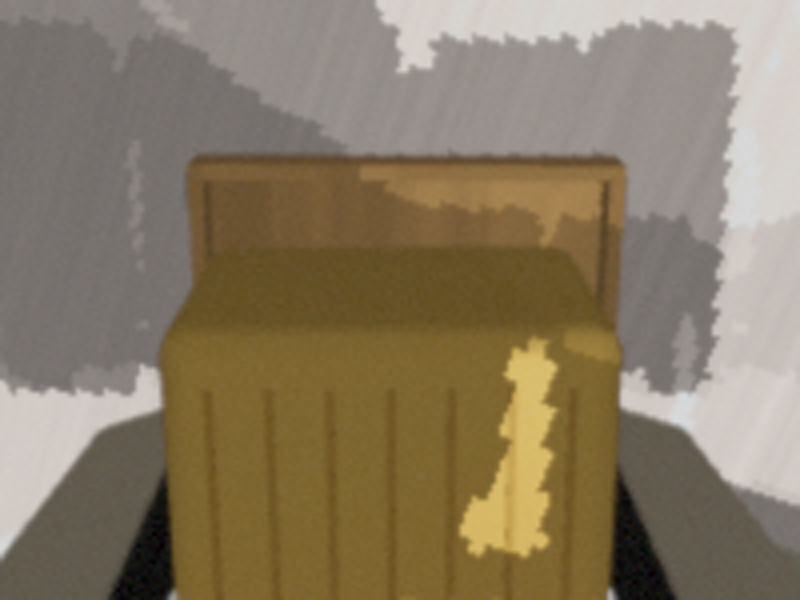

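The cheese needs about +2 mm in tool y and −1 mm in x. Lowering.

```bash
python3 -m pendant '[[-1,2,8,-0.008,-0.005,0,45],[-1,2,20,-0.008,-0.005,0,45],[-1,2,27,-0.008,-0.005,0,45],[-1,2,30,-0.008,-0.005,0,45],[-1,2,31,-0.008,-0.005,0,45],[-1,2,32,-0.008,-0.005,0,45],[-1,2,32,-0.008,-0.005,0,45]]'
```

```text
time_s: 24.85
tool_pos: [0.6321, -0.1608, 0.0273]
tool_rot: [[-0.337, 0.942, 0.005], [0.942, 0.337, -0.001], [-0.003, 0.004, -1.0]]
force: [0.2, -0.1, -2.4]
opening: 0.665
```

```bash
python3 -m pendant '[[0,-1,2,0.004,0.003,0,45],[0,-1,3,0.004,0.003,0,45],[0,-1,4,0.004,0.003,0,45],[0,-1,5,0.004,0.003,0,45],[0,-1,5,0.004,0.003,0,45]]'
```

```text
time_s: 25.48
tool_pos: [0.6312, -0.1611, 0.0226]
tool_rot: [[-0.337, 0.942, -0.0], [0.942, 0.337, 0.0], [0.0, 0.0, -1.0]]
force: [-2.3, -0.3, 0.2]
opening: 0.667
```

```bash
python3 -m pendant '[[0,0,0.5,0,0,0,45],[0,0,1,0,0,0,45]]';python3 -m pendant '[[0,0,0,0,0,0,70],[0,0,0,0,0,0,80],[0,0,0,0,0,0,86],[0,0,-40,0,0,0,86],[0,0,-90,0,0,0,86],[0,0,-140,0,0,0,86],[60,-60,-150,0,0,0,86],[60,-60,-150,0,0,0,86]]';python3 -c "
from h import *
go(.42,.05,.25,0)"
```

```text
time_s: 25.72
tool_pos: [0.6312, -0.1611, 0.0226]
tool_rot: [[-0.337, 0.942, -0.0], [0.942, 0.337, 0.001], [0.001, 0.0, -1.0]]
force: [-4.2, 0.7, 7.3]
opening: 0.667
time_s: 26.72
tool_pos: [0.5519, -0.1236, 0.1734]
tool_rot: [[-0.337, 0.941, -0.001], [0.941, 0.337, 0.002], [0.002, -0.0, -1.0]]
force: [1.0, -1.2, 0.5]
opening: 0.929
t 26.725 tcp [ 0.5519 -0.1236  0.1734] jaw 19.7 q7 0.68 -> [208. -66. -76.] [-0.001 -0.002  0.344]
```

Moving the arm back out of the way for a final look from both fixed cameras.

```bash
python3 -m pendant '[[55,-10,-20,0,0,0,86],[110,-20,-40,0,0,0,86],[165,-35,-60,0,0,0,86],[220,-50,-76,0,0,0,86],[275,-65,-90,0,0,0,86],[320,-70,-90,0,0,0,86],[320,-70,-90,0,0,0,86]]'; python3 - <<'E'
from h import *
B={'small':(.6095,.333,.027),'large':(.6003,.0155,.029),'sq':(.631,-.161,.028),'obl':(.6195,-.3163,.027)}
t=capture('top');s=capture('side');tiles=[]
for c in (t,s):
    row=[]
    for n,(x,y,z) in B.items():
        u,v=map(int,proj(c,np.array([x,y,.03])));k=cv2.resize(c['image'][max(v-32,0):v+32,u-32:u+32],(195,195),interpolation=2);row.append(k)
        hsv=cv2.cvtColor(c['image'],cv2.COLOR_BGR2HSV);w=hsv[v-32:v+32,u-32:u+32]
        m=cv2.inRange(w,(27,75,40),(40,255,255));_,l,st,ce=cv2.connectedComponentsWithStats(m);i=1+st[1:,4].argmax() if len(st)>1 else 0
        hull=cv2.findContours((l==i).astype(np.uint8),0,1)[0][0][:,0]+[u-32,v-32]
        r=cv2.minAreaRect(np.array([ray(c,p,z)[:2]*1000 for p in hull],np.float32));print(n,np.round(r[0],1),np.round(r[1],1),'base',x*1000,y*1000)
    tiles.append(np.hstack(row))
cv2.imwrite('pics/fin.png',np.vstack(tiles))
E
```

```text
time_s: 27.6
tool_pos: [0.3764, 0.1572, 0.2643]
tool_rot: [[-0.345, 0.939, -0.001], [0.939, 0.345, 0.003], [0.004, 0.0, -1.0]]
force: [-0.1, -0.8, -0.0]
opening: 0.927
small [615.2 337. ] [34.2 35.4] base 609.5 333.0
large [606.4  15.5] [57.3 56.6] base 600.3 15.5
sq [ 635.7 -162.9] [60.7 59.8] base 631.0 -161.0
obl [ 625.6 -320.1] [48.2 97.6] base 619.5 -316.3
small [619.5 378.4] [491.8 229.9] base 609.5 333.0
large [611.5  39.4] [339.5 185.8] base 600.3 15.5
sq [ 641.5 -141.4] [279.6 163.1] base 631.0 -161.0
obl [ 627.7 -300.7] [226.4 142.9] base 619.5 -316.3
```

View pics/fin.png

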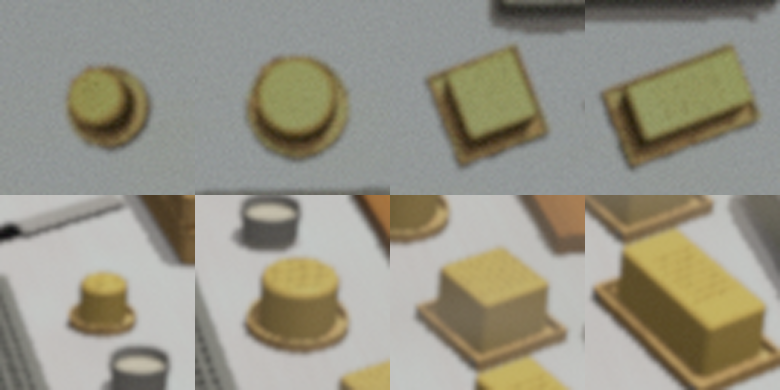

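All four cheeses are inside their rims and level in both views. With the top-face height allowed for, their centres are within about 3 mm of the bases. Handing in.

```bash
python3 -c "
from station import *
print(job_done())"
```

```text
the job is handed in; nothing more can be done
None
```

I set all four cheeses upright in their own bases and handed the job in at about 28 s of the 109 s allowed. Each was lowered until the wrist felt the floor (about 4–7 N) before I let go. `job_done()` gave no verdict.

**Last checks:** the final top and side pictures show every cheese level and inside its rim. From the top camera, allowing by hand for the height of the top faces, each centre is within about 3 mm of its base's centre. The side camera's automatic centre measurement failed because its mask merged with other things, so from that side I judged by eye only. The arm was raised clear of everything.

**Brush and cup:** I never went near them. The cup looks untouched in the last picture. The brush was not in the last pictures, so I did not re-check it.

**One slip:** while placing the large drum I typed a 2 mm correction with the wrong sign. I put it right before release.

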